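# Seat the powder funnel in the flask neck it fits

## Robot

A 6-joint arm with a two-finger parallel gripper is mounted at the origin on a cart in front of the work surface, level with it; the furniture and walls round the work are solid. World frame = base frame: x ahead of the robot, y to its left, z up, the work surface at z = 0. Lengths are in m, angles in rad, forces in N, time in s.
With the tool pointing down it reaches from about 0.375 to 0.9 m from the base axis. Payload 3.1 kg.
Tool frame: the origin (TCP) lies on the centre line of the jaws, within the pads' length; the fingertips stand 22 mm ahead of it and the grasp point (between the pads) lies 3 mm ahead of it; z points along the fingers, y is the line along which they close (so a half turn about z gives the same grasp; the last joint's range is limited). The gripper opens to 85 mm and grips with 20 to 120 N. Pads are 22 mm wide; open, the fingers measure 114 mm over their backs; the gripper's body (76 mm by 85 mm) begins 54 mm behind the grasp point. The pads swing forward as they close: fully open they stand 13 mm farther back than shut.
Start: joints at [-1.313, 0.527, 1.433, -0, 1.181, -0.178], TCP at [0.264, -0.567, 0.253] pointing down, gripper open.
Joint ranges: [-3.08, 3.08], [-0.75, 2.2], [0.22, 2.44], [-1.43, 4.57], [0, 2.65], [-2.85, 2.85]. Speed limits (rad/s): [2.79, 2.79, 3.14, 3.14, 3.14, 3.14].

## Interface

Orientations are given as a unit quaternion [x, y, z, w].
In Python, from station import sense, eyes, job gives the robot as it stands.
- The arm moves only by the shell command python3 -m pendant [FORCE], which reads ROWS from standard input. ROWS is 1 to 20 rows, parted by semicolons, with the numbers parted by commas; each row has 5 numbers: dx, dy, dz in a scale on which 1.0 is 0.75 m, then a turn about the tool's z in parts of the range, where 1.0 means 4 rad, then the opening from 0.0 (shut) to 1.0 (fully open); each row is the pose to reach, as a shift and turn from the pose commanded when the command began, along the tool's axes at that moment; what a row does not reach only later rows make up. A row lasts 1/10 s, in which the tool goes at most 0.05 m and 0.15 rad, less where a joint would pass 70% of its speed; a pose out of reach is approached as far as the arm can. The fingers move at their own pace and stop on an object; FORCE is the grip in N (left out, the last holds). Time passes only in rows, so rows that do not move let the fingers close. It prints the time, the measured TCP pose, the force, the opening and the grip force at its end. Input that does not fit is refused with a message, and nothing moves.
- sense(): the state, without advancing time (a new reading comes with each control period).
- eyes.snapshot(name): name is "scene" or "top" or "wrist"; returns a dict with "pixels" (420x560x3 uint8, red, green, blue), "range_z" (420x560 float32, m along the optical axis (not along the pixel's ray), 0 where there is no reading), "fov_y" (degrees; the focal length in pixels is half the picture's height over the tangent of half this angle, whatever the lens; pixels are square), "cx", "cy" (the principal point, pixels), "R" (3x3) and "t" (3): a world point X has camera coordinates R X + t; the wrist camera has in their place "hand_eye" (4x4, takes a point from camera to tool coordinates, whose origin is the TCP and whose axes are the flange's). Camera axes: x right, y down, z forward; pixel columns grow to the right and rows downward; lengths in m; the calibration is good to about 2 mm. A picture is of the moment at which its call begins: read the wrist's pose just before it.
- job.sign_off(): hands the job in; it is judged then, once.
The state is a dict: "t": time; "q": joint angles; "qd": joint speeds; "tau": joint torques, N m; "tcp_pos": TCP position; "tool_rot": TCP orientation; "force": force on the tool from outside, world axes, zero at the start; "ft_torque": the same for the moment, N m; "finger_gap": opening from 0.0 (shut) to 1.0 (fully open); "gripper_force": force on a finger pad.
Only numpy, scipy, OpenCV 4.12 (cv2) and the standard library are available. Lean on these libraries where they do the work, as an engineer would, in place of code of your own. Each camera call takes 0.05 s, during which the arm holds its last target. There are 200 camera calls.

## Task

Get the flask ready for filling: take the white powder funnel with the green collar out of its grey stand and stand it upright in the neck of the flask with the matching green ring, its tapered stem fully home in the tapered neck. Lower it in by the gripper rather than dropping it, then let go and leave it standing there; the flask with the yellow ring has too narrow a neck.

Things in the scene. Friction and masses are not known exactly. Their poses are not given: they have to be found in the camera images.
- funnel: white powder funnel, round, 94 mm tall, loose, 60 g. Origin: centre of the stem's lower end, +z up its axis. Stem: 20 mm across at the origin, widening to 42 mm at 50 mm; green collar 48 mm across at 50-56 mm; bowl widening to 60 mm at 70 mm; straight rim band 60 mm across (wall 3 mm) at 70-94 mm: grip there, across the outside. Starts upright in the stand, origin 6 mm above the worktop.
- flask_wide: amber conical flask with a GREEN ring round the neck, fixed; foot 106 mm across. Origin: centre of its underside, +z up. Mouth 115 mm up, 39 mm across; the socket (wall 4, 53 mm deep) narrows downward with the same taper as the stem. With the stem fully home the funnel's origin is 70 mm above this origin, on its axis, and the green collar about 5 mm above the mouth.
- flask_narrow: bystander: the same amber flask, also fixed, but with a YELLOW ring and a mouth only 26 mm across, 115 mm up, too narrow for the stem. Origin: centre of its underside, +z up.
- stand: small grey parking stand, fixed: round foot 76 mm across, 6 mm thick, with an open cup 45 mm across, its top 30 mm up, in which the stem stands loosely (2 mm of play all round). Origin: centre of its underside, +z up.

How it is judged:
By the outcome, as a careful person would: the job done as asked, in the order asked, and still so for the second after the job is handed in, with the robot touching nothing.
It also fails if it takes over 38 s, if anything falls off the work surface, if the arm or the gripper's body presses on something with over 40 N, if the wrist force passes 120 N, or if a joint passes its speed limit or range.

## Working session

There is one attempt and no reset: what is moved stays moved. The work goes in short steps, Python scripts to look and compute and a shell command to move; the robot and the scene stay as the last step left them, time stands still between calls to the robot, and variables do not carry over. Pictures are saved under pics/ and viewed, at most 10 in all, crops included, and the job is handed in when it is done.

```bash
mkdir -p pics; cat > h.py <<'E'
import numpy as np, cv2
from station import sense, eyes, job
from scipy.spatial.transform import Rotation as Ro
def snap(n):
    s=sense(); d=eyes.snapshot(n)
    f=210/np.tan(np.radians(d["fov_y"])/2)
    z=d["range_z"]; v,u=np.mgrid[:420,:560]
    P=np.stack([(u-d["cx"])/f*z,(v-d["cy"])/f*z,z],-1)
    if "R" in d: W=(P-d["t"])@d["R"]
    else:
        H=np.array(d["hand_eye"]); T=Ro.from_quat(s["tool_rot"]).as_matrix()
        W=(P@H[:3,:3].T+H[:3,3])@T.T+s["tcp_pos"]
    W[z==0]=np.nan
    return d["pixels"],W
def save(n,px): cv2.imwrite("pics/"+n+".png",px[...,::-1])
E
python3 - <<'E'
from h import *
s=sense(); print(s); print(Ro.from_quat(s["tool_rot"]).as_matrix().round(3))
a,W=snap("top"); save("top",a); np.save("top.npy",W)
b,W=snap("scene"); save("scene",b); np.save("scene.npy",W)
E
```

```text
{'t': 0.0, 'q': array([-1.31350806e+00,  5.28484518e-01,  1.43391057e+00,  2.61710020e-06,
        1.18140989e+00, -1.78487325e-01]), 'qd': array([-0.0007724 ,  0.00048451, -0.00154338,  0.00077329,  0.00052156,
        0.00085615]), 'tau': array([ 1.85778840e-04, -4.42346764e+01, -1.78025526e+01, -5.54591099e-05,
        8.43731541e-03, -2.56036472e-06]), 'tcp_pos': array([ 0.26368065, -0.56590863,  0.25231967]), 'tool_rot': array([ 9.76355727e-01,  2.16167227e-01, -4.23630002e-05, -1.10535309e-03]), 'force': array([0.71480527, 0.52137427, 0.05501681]), 'ft_torque': array([ 0.00815753, -0.06682115, -0.00165889]), 'gripper_force': 0.0, 'finger_gap': 1.0004795852117525}
[[ 0.907  0.422 -0.001]
 [ 0.422 -0.907  0.002]
 [ 0.    -0.002 -1.   ]]
```

View pics/top.png

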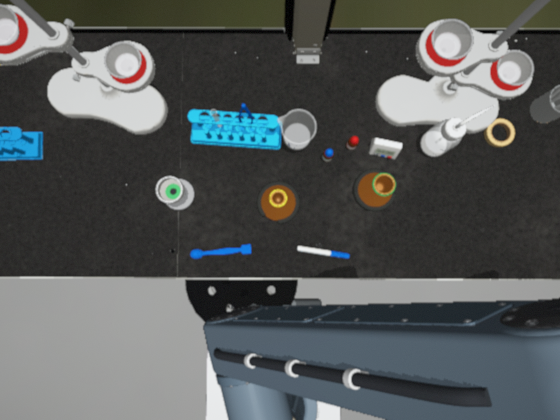

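View pics/scene.png

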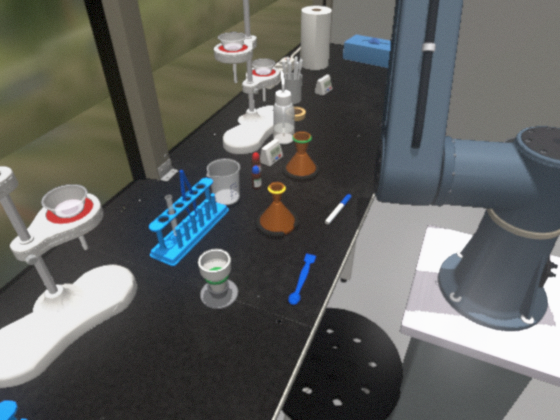

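The top view shows the funnel in its stand at about (172,189), the yellow-ring flask at about (278,200) and the green-ring flask at about (381,186). The retort stands and other glassware lie beyond them. Next I fit the rims from depth.

```bash
python3 - <<'E'
from h import *
from scipy.optimize import least_squares
def circ(P):
    r=least_squares(lambda p:np.hypot(P[:,0]-p[0],P[:,1]-p[1])-p[2],[*P[:,:2].mean(0),.03],loss="soft_l1",f_scale=.002); return r.x.round(4),len(P)
for cam,boxes in {"top":{"fun":(150,170,200,215),"narrow":(255,180,302,225),"wide":(350,165,405,212)},"scene":{"fun":(190,240,245,310),"narrow":(250,175,305,240),"wide":(275,125,325,182)}}.items():
    W=np.load(cam+".npy")
    for k,(u0,v0,u1,v1) in boxes.items():
        P=W[v0:v1,u0:u1].reshape(-1,3); P=P[~np.isnan(P[:,0])]
        h=np.percentile(P[:,2],[50,90,99,100]).round(4)
        zt=.1 if k=="fun" else .115
        T=P[abs(P[:,2]-zt)<.005]
        F=P[(P[:,2]>.004)&(P[:,2]<.012)]
        print(cam,k,h,"table",np.median(P[P[:,2]<.01][:,2]).round(4),"top",circ(T) if len(T)>4 else T, "ext",np.ptp(T[:,:2],axis=0) if len(T) else 0, (T[:,:2].max(0)+T[:,:2].min(0))/2 if len(T) else 0,"foot",circ(F) if len(F)>4 else 0)
# things near/tall
W=np.load("top.npy"); m=(W[...,2]>.12)&(W[...,2]<.6)
for u0,u1 in((30,175),(180,330),(330,560)):
    Q=W[:270,u0:u1][m[:270,u0:u1]]; 
    if len(Q): print(u0,Q.min(0),Q.max(0))
E
python3 - <<'E'
import cv2
a=cv2.imread("pics/top.png")
c=[cv2.resize(a[160:220,x:x+60],(400,400),interpolation=cv2.INTER_CUBIC) for x in(145,350)]
cv2.imwrite("pics/crop.png",cv2.hconcat(c))
E
```

```text
top fun [0.0021 0.0785 0.1012 0.1057] table 0.0005 top (array([0.5039, 0.2355, 0.0282]), 127) ext [0.05908728 0.05925825] [0.50403337 0.23568863] foot (array([0.5113, 0.25  , 0.0416]), 275)
top narrow [0.0157 0.0893 0.1156 0.1184] table -0.0004 top (array([ 0.484 , -0.0094,  0.0157]), 145) ext [0.03812956 0.03781888] [ 0.48437675 -0.00902782] foot (array([ 0.4873, -0.01  ,  0.0503]), 81)
top wide [0.0136 0.1022 0.1158 0.1182] table -0.0004 top (array([ 0.5158, -0.2447,  0.0223]), 202) ext [0.0494775 0.0517019] [ 0.51562999 -0.2446073 ] foot (array([ 0.5183, -0.2465,  0.0527]), 114)
scene fun [0.0016 0.0864 0.1002 0.1017] table 0.0003 top (array([0.5043, 0.2367, 0.0283]), 200) ext [0.05975863 0.05967838] [0.50449695 0.23637114] foot (array([0.5086, 0.2317, 0.0323]), 539)
scene narrow [0.0013 0.0542 0.1136 0.1164] table -0.0002 top (array([ 0.4843, -0.0075,  0.0154]), 114) ext [0.03767489 0.03903924] [ 0.4847385  -0.00718002] foot (array([ 0.5001, -0.0809,  0.1139]), 165)
scene wide [0.0088 0.0722 0.1139 0.1166] table -0.0002 top (array([ 0.5161, -0.2431,  0.0219]), 99) ext [0.04874386 0.05127669] [ 0.51610544 -0.24343415] foot (array([ 0.5165, -0.3131,  0.112 ]), 132)
30 [0.70004246 0.25364023 0.17093957] [0.8054501  0.44862282 0.41726346]
180 [ 0.66721365 -0.12388987  0.12004058] [0.91992935 0.1420007  0.25612571]
330 [ 0.60786807 -0.63853756  0.12005853] [ 0.92035607 -0.11167635  0.46518741]
```

View pics/crop.png

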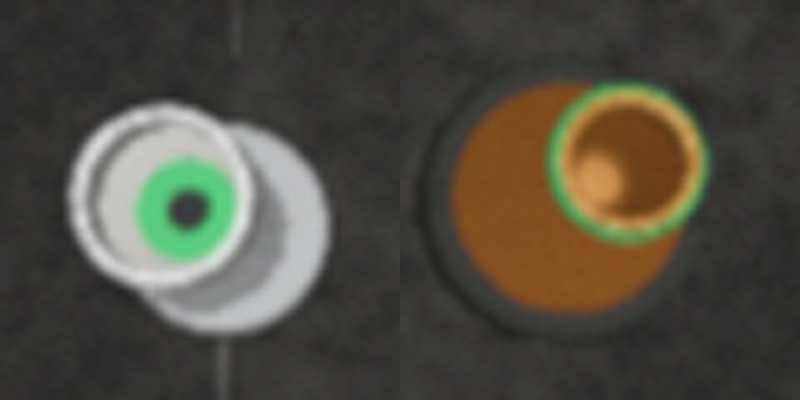

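Both cameras agree on the positions: funnel axis (0.504, 0.236) with its rim at 0.100, and green flask axis (0.516, -0.244) with its mouth at 0.115. I move above the funnel.

Careful with the scale: shifts go in shares of 0.75 m and turns go in shares of 4 rad. That gives: -0.627 m / 0.75 = -0.836, -0.56 m / 0.75 = -0.7467.

```bash
echo '0.1333,-0.1467,0,0,1;0.2667,-0.3,0,0,1;0.4,-0.4533,0,0,1;0.5333,-0.6,0,0,1;0.6667,-0.7467,0,0,1;0.7427,-0.836,0,0,1;0.7427,-0.836,0,0,1;0.7427,-0.836,0,0,1;0.7427,-0.836,0,0,1;0.7427,-0.836,0,0,1;0.7427,-0.836,0,0,1;0.7427,-0.836,0,0,1;0.7427,-0.836,0,0,1;0.7427,-0.836,0,0,1;0.7427,-0.836,0,0,1;0.7427,-0.836,0,0,1;0.7427,-0.836,0,0,1;0.7427,-0.836,0,0,1;0.7427,-0.836,0,0,1;0.7427,-0.836,0,0,1' | python3 -m pendant
python3 - <<'E'
from h import *
s=sense(); print(s["q"].round(3),s["tcp_pos"].round(4),Ro.from_quat(s["tool_rot"]).as_matrix().round(3))
a,W=snap("wrist"); save("w1",a); np.save("w1.npy",W)
P=W.reshape(-1,3); P=P[~np.isnan(P[:,0])]; print(P.min(0),P.max(0))
T=P[(abs(P[:,2]-.1)<.004)&(np.hypot(P[:,0]-.504,P[:,1]-.236)<.05)]
print(len(T)); 
if len(T)>5:print(cv2.minEnclosingCircle(T[:,:2].astype(np.float32)*1000))
E
```

```text
t: 2.1
tcp_pos: [0.5033, 0.236, 0.2529]
tool_rot: [0.976, 0.216, -0.001, 0.0]
force: [0.1, 0.3, -0.5]
finger_gap: 1.0
gripper_force: 0.0
[ 2.380e-01  4.360e-01  1.607e+00 -1.000e-03  1.101e+00  1.373e+00] [0.5033 0.236  0.2529] [[ 0.907  0.422 -0.002]
 [ 0.422 -0.907 -0.001]
 [-0.002  0.    -1.   ]]
[-0.85266601 -0.14519065 -0.80816624] [0.75556275 0.96820634 0.32624351]
1027
((506.7029724121094, 234.8675537109375), 29.96642303466797)
```

View pics/w1.png

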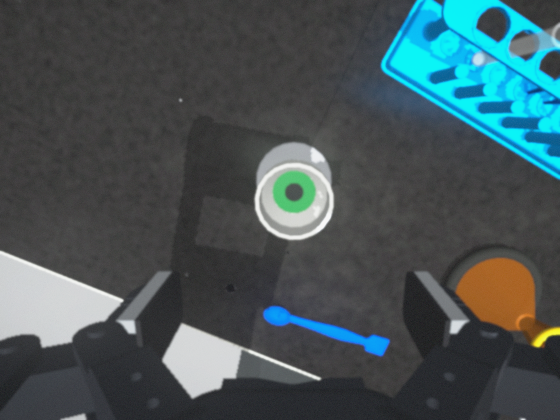

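The wrist view shows the funnel's rim at about (294,200) and clear of everything, and the rim fit gives exactly 60 mm across. I descend and grip the rim band.

Scaled: 0.161 m / 0.75 = 0.2147, 0.001 m / 0.75 = 0.0013.

```bash
echo '0.002,0.0013,0.0533,0,1;0.002,0.0013,0.1067,0,1;0.002,0.0013,0.1467,0,1;0.002,0.0013,0.18,0,1;0.002,0.0013,0.2,0,1;0.002,0.0013,0.2133,0,1;0.002,0.0013,0.2147,0,1;0.002,0.0013,0.2147,0,0.85;0.002,0.0013,0.2147,0,0.75;0.002,0.0013,0.2147,0,0.7;0.002,0.0013,0.2147,0,0.6;0.002,0.0013,0.2147,0,0.5;0.002,0.0013,0.2147,0,0.5;0.002,0.0013,0.2147,0,0.5' | python3 -m pendant 40
```

```text
t: 3.55
tcp_pos: [0.5068, 0.2369, 0.0938]
tool_rot: [0.976, 0.216, 0.001, 0.0]
force: [-0.1, -0.3, 5.8]
finger_gap: 0.689
gripper_force: 42.4
```

Scaled: -0.17 m / 0.75 = -0.2267, -0.16 m / 0.75 = -0.2133.

```bash
echo '0,0,-0.0067,0,0.5;0,0,-0.02,0,0.5;0,0,-0.04,0,0.5;0,0,-0.0667,0,0.5;0,0,-0.1067,0,0.5;0,0,-0.1467,0,0.5;0,0,-0.1867,0,0.5;0,0,-0.2133,0,0.5;0,0,-0.2267,0,0.5;0,0,-0.2267,0,0.5;0,0,-0.2267,0,0.5;0,0,-0.2267,0,0.5' | python3 -m pendant
python3 - <<'E'
from h import *
s=sense(); print(s["tcp_pos"],s["finger_gap"])
for n in("wrist","top","scene"):
    a,W=snap(n); save("l_"+n,a); P=W.reshape(-1,3); P=P[~np.isnan(P[:,0])]
    P=P[np.hypot(P[:,0]-.505,P[:,1]-.236)<.045]
    for lo,hi in((.12,.3),):
        T=P[(P[:,2]>lo)&(P[:,2]<hi)]; print(n,len(T), np.histogram(T[:,2],bins=np.arange(.15,.3,.01))[0])
a=cv2.imread("pics/l_wrist.png");b=cv2.imread("pics/l_scene.png")[120:330,140:300]
cv2.imwrite("pics/l.png",cv2.hconcat([cv2.resize(a,(400,300)),cv2.resize(b,(400,525))[:300]]))
E
```

```text
t: 4.75
tcp_pos: [0.505, 0.2365, 0.2609]
tool_rot: [0.976, 0.216, -0.002, 0.0]
force: [-0.2, 0.6, -1.0]
finger_gap: 0.687
gripper_force: 43.0
[0.50498152 0.23647706 0.26089172] 0.687277678945562
wrist 31854 [   0    0    0    0    0    0    0 3878 4482 3965 4514 7605 1720 1640]
top 457 [  0   0   0   1   0   0   0 131  82  32  51  82   8   8]
scene 1189 [  0   0  26  44  54  66  70 112  64 158 231 229  74  21]
```

View pics/l.png

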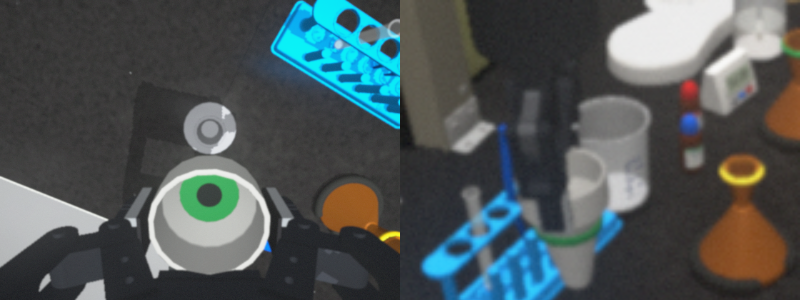

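The wrist picture shows the funnel held squarely between the pads and out of the stand. The scene crop shows it roughly upright. I now measure its centre and tilt in the grip.

```bash
python3 - <<'E'
from h import *
from scipy.optimize import least_squares
s=sense();T=Ro.from_quat(s["tool_rot"]).as_matrix()
for n in("wrist","scene"):
    a,W=snap(n); hsv=cv2.cvtColor(a,cv2.COLOR_RGB2HSV); L=(W-s["tcp_pos"])@T  # tool coords
    near=(np.hypot(L[...,0],L[...,1])<.045)&(abs(L[...,2])<.12)
    white=near&(hsv[...,1]<40)&(hsv[...,2]>110)
    P=L[white]
    print(n,"white z pct",np.percentile(P[:,2],[0.5,5,50,95]).round(4))
    # fit outside/rim: wrist rim top plane
    z0=np.percentile(P[:,2],1); R=P[(P[:,2]<z0+.008)]
    r=least_squares(lambda p:np.r_[np.hypot(R[:,0]-p[0],R[:,1]-p[1])-.0285],[0,0],loss="soft_l1",f_scale=.002)
    print("rim",len(R),r.x.round(4))
    A=np.c_[R[:,:2],np.ones(len(R))]; print("plane",np.linalg.lstsq(A,R[:,2],rcond=None)[0].round(4))
    g=near&(hsv[...,0]>50)&(hsv[...,0]<85)&(hsv[...,1]>90)
    G=L[g]; print("green",len(G),np.median(G,0).round(4),((G.max(0)+G.min(0))/2).round(4),np.ptp(G,axis=0).round(4))
    # general surface-of-revolution fit: axis (px,py,tilt x,tilt y,z offset of origin), outer/inner profile
    if n=="scene":
        Q=np.r_[P,G]
        def f(p):
            h=p[4]-Q[:,2]; rr=np.hypot(Q[:,0]-p[0]-p[2]*h,Q[:,1]-p[1]-p[3]*h)
            ro=np.interp(h,[0,.05,.0501,.056,.07,.094],[.010,.021,.024,.024,.030,.030])
            return rr-ro
        r=least_squares(f,[0,0,0,0,.085],loss="soft_l1",f_scale=.0015,bounds=([-.02,-.02,-.3,-.3,.06],[.02,.02,.3,.3,.11]),x_scale=[.01,.01,.1,.1,.01]);print("rev fit",r.x.round(4),np.median(abs(f(r.x))))
E
```

```text
wrist white z pct [-0.037  -0.0076  0.0057  0.0282]
rim 716 [0.0094 0.0019]
plane [-0.6378  0.0765 -0.0166]
green 3438 [-0.0029  0.0015  0.0316] [-0.0036  0.0015  0.0315] [0.0318 0.0364 0.0044]
scene white z pct [-0.0118 -0.0063  0.012   0.0726]
rim 157 [-0.002  -0.0021]
plane [ 0.0238  0.0075 -0.004 ]
green 71 [-0.0089 -0.0206  0.0329] [-0.0053 -0.0141  0.0331] [0.0378 0.0211 0.0069]
rev fit [-0.0029 -0.0003  0.0304 -0.0216  0.083 ] 0.0008743413229502402
```

Funnel origin in the tool frame is about (-3, 0, +83) mm, and it is close to upright. I carry it high to above the green-ring flask.

Scaled: 0.44 m / 0.75 = 0.5867, -0.083 m / 0.75 = -0.1107.

```bash
echo '-0.008,0.0187,0,0,0.5;-0.024,0.056,0,0,0.5;-0.0453,0.1067,0,0,0.5;-0.0667,0.156,0,0,0.5;-0.0893,0.2053,0,0,0.5;-0.1107,0.256,0,0,0.5;-0.1333,0.3067,0,0,0.5;-0.1547,0.356,0,0,0.5;-0.176,0.4067,0,0,0.5;-0.1973,0.4573,0,0,0.5;-0.216,0.5,0,0,0.5;-0.232,0.5373,0,0,0.5;-0.244,0.5653,0,0,0.5;-0.2533,0.5867,0,0,0.5;-0.2533,0.5867,0,0,0.5;-0.2533,0.5867,0,0,0.5;-0.2533,0.5867,0,0,0.5' | python3 -m pendant
python3 - <<'E'
from h import *
from scipy.optimize import least_squares
s=sense();T=Ro.from_quat(s["tool_rot"]).as_matrix(); print(s["q"].round(2),T.round(3))
a,W=snap("scene"); save("c",a); a2,W2=snap("wrist")
cv2.imwrite("pics/c2.png",cv2.hconcat([cv2.resize(a[50:200,230:380,::-1],(400,400)),cv2.resize(a2[...,::-1],(400,300)) if 0 else cv2.copyMakeBorder(cv2.resize(a2[...,::-1],(400,300)),0,100,0,0,cv2.BORDER_CONSTANT)]))
P=W2.reshape(-1,3);P=P[~np.isnan(P[:,0])]
M=P[(abs(P[:,2]-.115)<.005)&(np.hypot(P[:,0]-.516,P[:,1]+.244)<.04)]
print("mouth pts",len(M), M.min(0) if len(M) else 0, M.max(0) if len(M) else 0)
F=P[(P[:,2]>.006)&(P[:,2]<.1)&(np.hypot(P[:,0]-.516,P[:,1]+.244)<.07)]
# cone fit of the flask
print("flank",len(F))
hsv=cv2.cvtColor(a,cv2.COLOR_RGB2HSV); L=(W-s["tcp_pos"])@T
near=(np.hypot(L[...,0],L[...,1])<.045)&(L[...,2]>-.02)&(L[...,2]<.09)
Q=L[near&(((hsv[...,1]<40)&(hsv[...,2]>110))|((hsv[...,0]>50)&(hsv[...,0]<85)&(hsv[...,1]>90)))]
def f(p):
    h=p[4]-Q[:,2]; rr=np.hypot(Q[:,0]-p[0]-p[2]*h,Q[:,1]-p[1]-p[3]*h)
    return rr-np.interp(h,[0,.05,.0501,.056,.07,.094],[.010,.021,.024,.024,.030,.030])
r=least_squares(f,[0,0,0,0,.083],loss="soft_l1",f_scale=.0015,bounds=([-.02,-.02,-.3,-.3,.06],[.02,.02,.3,.3,.11]),x_scale=[.01,.01,.1,.1,.01]);print(len(Q),"rev fit",r.x.round(4),np.median(abs(f(r.x))), s["tcp_pos"]+T@np.r_[r.x[:2],r.x[4]])
E
```

```text
t: 6.7
tcp_pos: [0.519, -0.2411, 0.2622]
tool_rot: [0.976, 0.217, -0.0, -0.001]
force: [-0.3, 0.2, -0.3]
finger_gap: 0.684
gripper_force: 43.0
[-0.63  0.45  1.56  0.    1.14  0.5 ] [[ 0.906  0.423 -0.001]
 [ 0.423 -0.906  0.001]
 [-0.    -0.001 -1.   ]]
mouth pts 1186 [ 0.50036853 -0.27248672  0.11000872] [ 0.54461724 -0.22073869  0.11718261]
flank 5844
448 rev fit [-0.0017 -0.0005 -0.0008 -0.0218  0.0833] 0.001240525237668732 [ 0.51715584 -0.24123994  0.17884634]
```

View pics/c2.png

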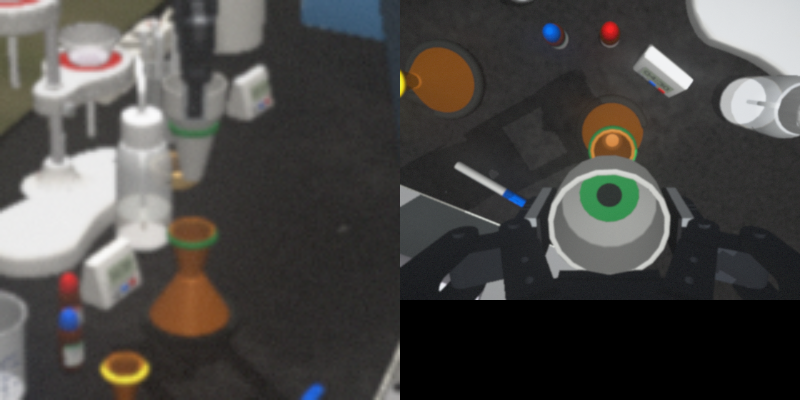

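The stem hangs over the green-ring flask, with the mouth directly below in both views. I shift about 2 mm and lower most of the way.

Scaled: 0.095 m / 0.75 = 0.1267, 0.002 m / 0.75 = 0.0027.

```bash
echo '-0.0023,0.0027,0.0133,0,0.5;-0.0023,0.0027,0.04,0,0.5;-0.0023,0.0027,0.0667,0,0.5;-0.0023,0.0027,0.0867,0,0.5;-0.0023,0.0027,0.1067,0,0.5;-0.0023,0.0027,0.12,0,0.5;-0.0023,0.0027,0.1267,0,0.5;-0.0023,0.0027,0.1267,0,0.5;-0.0023,0.0027,0.1267,0,0.5' | python3 -m pendant
```

```text
t: 7.7
tcp_pos: [0.5191, -0.2451, 0.1677]
tool_rot: [0.976, 0.216, 0.0, 0.0]
force: [-0.0, -1.2, 0.1]
finger_gap: 0.685
gripper_force: 43.0
```

Scaled: 0.009 m / 0.75 = 0.012, 0.006 m / 0.75 = 0.008.

```bash
for i in 1; do echo '0,0,0.004,0,0.5;0,0,0.008,0,0.5;0,0,0.012,0,0.5;0,0,0.012,0,0.5' | python3 -m pendant; done
```

```text
t: 8.1
tcp_pos: [0.5186, -0.2449, 0.158]
tool_rot: [0.976, 0.216, -0.0, -0.0]
force: [0.2, 0.6, 0.0]
finger_gap: 0.688
gripper_force: 43.1
```

Scaled: 0.004 m / 0.75 = 0.0053, 0.002 m / 0.75 = 0.0027.

```bash
echo '0,0,0.0027,0,0.5;0,0,0.0053,0,0.5;0,0,0.0053,0,0.5;0,0,0.0053,0,0.5' | python3 -m pendant
```

```text
t: 8.5
tcp_pos: [0.5188, -0.2449, 0.1569]
tool_rot: [0.976, 0.216, 0.0, 0.0]
force: [-2.4, 2.7, 14.4]
finger_gap: 0.682
gripper_force: 44.4
```

Scaled: -0.001 m / 0.75 = -0.0013, -0.0005 m / 0.75 = -0.0007.

```bash
echo '-0.0007,-0.0013,0,0,0.5;-0.0007,-0.0013,0,0,0.5;-0.0007,-0.0013,0,0,0.5' | python3 -m pendant
cat > fit.py <<'E'
from h import *
from scipy.optimize import least_squares
a,W=snap("scene"); hsv=cv2.cvtColor(a,cv2.COLOR_RGB2HSV)
near=(np.hypot(W[...,0]-.517,W[...,1]+.245)<.045)&(W[...,2]>.1)&(W[...,2]<.19)
wh=near&(hsv[...,1]<50)&(hsv[...,2]>110); gr=near&(hsv[...,0]>50)&(hsv[...,0]<85)&(hsv[...,1]>90)
G=W[gr]; print("green z hist .10-.14",np.histogram(G[:,2],bins=np.arange(.1,.141,.004))[0], "white z pct",np.percentile(W[wh][:,2],[1,50,95,99,100]).round(4))
Q=np.r_[W[wh],G[G[:,2]>.118]]
def f(p):
    h=Q[:,2]-p[4]; rr=np.hypot(Q[:,0]-p[0]-p[2]*h,Q[:,1]-p[1]-p[3]*h)
    return rr-np.interp(h,[0,.05,.0501,.056,.07,.094],[.010,.021,.024,.024,.030,.030])
r=least_squares(f,[.517,-.245,0,0,.073],loss="soft_l1",f_scale=.0015,x_scale=[.01,.01,.1,.1,.01]);print(len(Q),r.x.round(4),np.median(abs(f(r.x))).round(4))
cv2.imwrite("pics/%s.png"%__import__("sys").argv[1],cv2.resize(a[70:190,250:370,::-1],(600,600),interpolation=cv2.INTER_CUBIC))
E
python3 fit.py f1
```

```text
t: 8.8
tcp_pos: [0.5187, -0.2449, 0.1569]
tool_rot: [0.976, 0.216, 0.001, 0.001]
force: [-0.9, 0.9, 13.4]
finger_gap: 0.688
gripper_force: 44.2
green z hist .10-.14 [ 0  3 18  7  1  9  6  0  0  0] white z pct [0.1117 0.1526 0.1635 0.1677 0.1715]
250 [ 0.5184 -0.2487 -0.031   0.0675  0.073 ] 0.0016
```

View pics/f1.png

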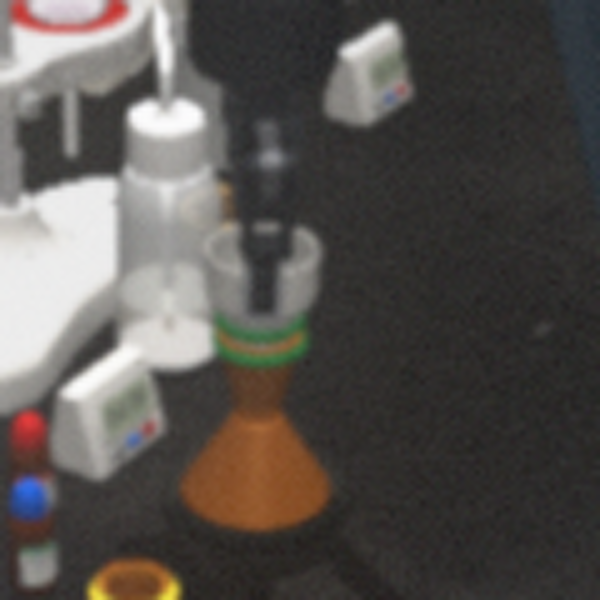

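The crop shows the funnel's collar just above the mouth, around (262,335), with the flask's green ring below it. Contact came at TCP z 0.157–0.158, which matches the seated height expected from the grasp (0.070 + 0.088), and side forces are near zero. I unload the spring, then open.

Scaled: -0.002 m / 0.75 = -0.0027.

```bash
echo '0,0,-0.0027,0,0.5;0,0,-0.0027,0,0.5;0,0,-0.0027,0,0.5;0,0,-0.0027,0,0.72;0,0,-0.0027,0,0.78;0,0,-0.0027,0,0.85;0,0,-0.0027,0,1;0,0,-0.0027,0,1;0,0,-0.0027,0,1;0,0,-0.0027,0,1' | python3 -m pendant
```

```text
t: 9.85
tcp_pos: [0.5178, -0.2442, 0.1563]
tool_rot: [0.976, 0.216, -0.0, -0.0]
force: [-0.6, 0.9, -0.1]
finger_gap: 0.999
gripper_force: 0.0
```

Scaled: -0.14 m / 0.75 = -0.1867, -0.11 m / 0.75 = -0.1467.

```bash
echo '0,0,-0.0133,0,1;0,0,-0.04,0,1;0,0,-0.0667,0,1;0,0,-0.1067,0,1;0,0,-0.1467,0,1;0,0,-0.1867,0,1;0,0,-0.1867,0,1;0,0,-0.1867,0,1' | python3 -m pendant
python3 fit.py f2; python3 - <<'E'
from h import *
a,W=snap("wrist"); b,V=snap("top")
for n,X in(("wrist",W),("top",V)):
    P=X.reshape(-1,3); P=P[~np.isnan(P[:,0])]; P=P[(np.hypot(P[:,0]-.517,P[:,1]+.245)<.045)&(P[:,2]>.15)&(P[:,2]<.18)]
    T=P[P[:,2]>.158]
    if len(T)>5: print(n,len(T),np.percentile(T[:,2],[50,90,99]).round(4),cv2.minEnclosingCircle(T[:,:2].astype(np.float32)*1000),np.linalg.lstsq(np.c_[T[:,:2]-[.517,-.245],np.ones(len(T))],T[:,2],rcond=None)[0].round(4))
f=cv2.imread("pics/f2.png"); w=cv2.resize(a[...,::-1],(400,300)); f=cv2.resize(f,(400,400))[:300]
cv2.imwrite("pics/f3.png",cv2.hconcat([f,w]))
E
```

```text
t: 10.65
tcp_pos: [0.5179, -0.2442, 0.2975]
tool_rot: [0.976, 0.216, 0.001, 0.001]
force: [-0.5, 0.1, -0.6]
finger_gap: 1.002
gripper_force: 0.0
green z hist .10-.14 [ 0  1 24  3  0  4  5  0  0  0] white z pct [0.113  0.1514 0.1632 0.1645 0.1653]
411 [ 0.5203 -0.2418 -0.0497 -0.0308  0.0759] 0.0016
wrist 1292 [0.1635 0.1645 0.1652] ((518.4464111328125, -246.56394958496094), 29.913345336914062) [0.009 0.004 0.163]
top 9 [0.1625 0.1641 0.1644] ((537.3706665039062, -226.2545928955078), 7.823884963989258) [ 0.01   -0.2606  0.1671]
```

View pics/f3.png

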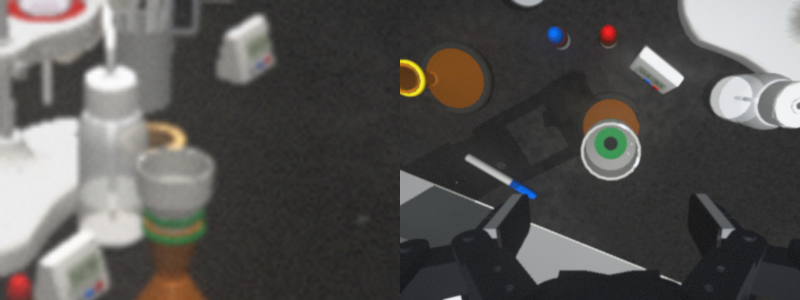

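The funnel stands free and upright in the green-ring flask, in the wrist view at about (611,150). Its rim is at 0.164 m, as expected when fully home, its tilt is below 0.01 rad, and the gripper is clear. I hand the job in.

```bash
python3 -c "
from station import job
print(job.sign_off())"
```

```text
the job is handed in; nothing more can be done
None
```

The funnel stands upright in the green-ringed flask, stem fully home (rim measured at 0.164 m, tilt under 0.01 rad); it was lowered in by the gripper and released, and the job was handed in at about 11 s.

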